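# Cups onto their own saucers

### The arm

A 7-joint arm with a two-finger parallel gripper is mounted at the origin on the work surface. World frame = base frame: x ahead of the robot, y to its left, z up, the work surface at z = 0. Lengths are in m, angles in rad, forces in N, time in s.
With the tool pointing down it reaches from about 0.35 to 0.9 m from the base axis. Payload 8.1 kg.
Tool frame: the origin (TCP) lies on the centre line of the jaws, within the pads' length; the fingertips stand 14 mm ahead of it and the grasp point (between the pads) lies 5 mm behind it; z points along the fingers, y is the direction in which the jaws open and shut (so a half turn about z gives the same grasp; the last joint's range is limited). The gripper opens to 92 mm and grips with 3 to 60 N. Pads are 19 mm wide; open, the fingers measure 130 mm over their backs; the gripper's body (75 mm by 190 mm) begins 47 mm behind the grasp point.
Start: joints at [-1.444, 0.434, 0.025, 1.573, -0.012, 1.134, -0.075], TCP at [0.142, 0.609, 0.241] pointing down, gripper open.
Joint ranges: [-2.62, 2.62], [-0.44, 2.09], [-1.27, 1.32], [0.08, 2.57], [-1.32, 4.46], [0.12, 2], [-2.74, 2.74]. Speed limits (rad/s): [2.22, 2.22, 3.01, 3.01, 3.14, 3.14, 3.14].

### API

Orientations are given as a rotation vector (axis times angle).
In Python, from cell import observe, eyes, arm gives the robot as it stands.
- The arm moves only by the tool step_arm, never from a script. Its argument "series" is a list that holds one entry, the list of rows, each a list of 5 numbers: the finger opening in m, from 0 to 0.0918, then the shift along the world's x, y, z in m, then the turn about the world's z in degrees. In form: [[[hand, dx, dy, dz, spin], ...]]. A call has 1 to 20 rows; each row is the pose to reach, as a shift and turn from the pose measured when the call began; what a row does not reach only later rows make up. A row lasts 1/12 s, in which the tool goes at most 41.7 mm and 7.16 degrees, less where a joint would pass 70% of its speed; a pose out of reach is approached as far as the arm can. A call with a gripper value outside its range is refused whole. The fingers move at their own pace and stop on an object; "squeeze" is the grip in N (left out, the last holds). Time passes only in rows, so rows that repeat a pose let the fingers close. It gives the time, the measured TCP pose, the force and the opening at its end, in the units of the state.
- observe(): the state, without advancing time (a new reading comes with each control period).
- eyes.get_image(name): name is "side" or "top" or "wrist"; returns (picture, depth): 480x640x3 uint8, red, green, blue; 480x640 float32, m along the optical axis (not along the pixel's ray), 0 where there is no reading.
- eyes.camera_params(name): a dict with "intrinsics" (3x3 intrinsics, pixels), "distortion" ([k1, k2, p1, p2, k3] as OpenCV has them; the pictures are not rectified), "position" and "attitude" of the camera in the world. Camera axes: x right, y down, z forward; pixel columns grow to the right and rows downward; lengths in m; the calibration is good to about 2 mm. A picture is of the moment at which its call begins: read the wrist's pose just before it. camera_params takes no time and is no camera call; for the wrist camera it gives the pose at the moment of the call.
- arm.sign_off(): hands the job in, once; it reports no verdict.
The state is a dict: "clock": time; "joints": joint angles; "dq": joint speeds; "joint_efforts": joint torques, N m; "position": TCP position; "ee_rot": TCP orientation; "force": force on the tool from outside, world axes, zero at the start; "ft_torque": the same for the moment, N m; "width": opening from 0.0 (shut) to 1.0 (fully open).
Only numpy, scipy, OpenCV 4.12 (cv2) and the standard library are available. Lean on these libraries where they do the work, as an engineer would, in place of code of your own. Each camera call takes 0.05 s, during which the arm holds its last target.

### The job

Get the tea tray ready: take the four handled coffee cups from the draining board and stand each one upright in the middle of the saucer of its own colour on the tray, setting it down rather than dropping it. The saucers stay where they lie on the tray, and the blue tumbler and the cream milk jug are to be left standing where they are.

Things in the scene. Friction and masses are not known exactly. Their poses are not given: they have to be found in the camera images.
- blue_cup: cobalt-blue coffee cup, upright on the white draining board (8 mm above the worktop), robot's right. 58 mm high, foot 40 mm across; from 24 mm up to the rim a straight cylinder 62 mm across, wall 3 mm; 0.11-0.18 kg. Loop handle along the cup's +y axis, to 54 mm from its centre line, 18 to 50 mm above the foot. Origin: centre of the foot's underside, z up.
- yellow_cup: mustard-yellow coffee cup, upright on the white draining board (8 mm above the worktop), robot's right. 58 mm high, foot 40 mm across; from 24 mm up to the rim a straight cylinder 62 mm across, wall 3 mm; 0.11-0.18 kg. Loop handle along the cup's +y axis, to 54 mm from its centre line, 18 to 50 mm above the foot. Origin: centre of the foot's underside, z up.
- red_cup: brick-red coffee cup, upright on the white draining board (8 mm above the worktop), robot's right. 58 mm high, foot 40 mm across; from 24 mm up to the rim a straight cylinder 62 mm across, wall 3 mm; 0.11-0.18 kg. Loop handle along the cup's +y axis, to 54 mm from its centre line, 18 to 50 mm above the foot. Origin: centre of the foot's underside, z up.
- green_cup: sage-green coffee cup, upright on the white draining board (8 mm above the worktop), robot's right. 58 mm high, foot 40 mm across; from 24 mm up to the rim a straight cylinder 62 mm across, wall 3 mm; 0.11-0.18 kg. Loop handle along the cup's +y axis, to 54 mm from its centre line, 18 to 50 mm above the foot. Origin: centre of the foot's underside, z up.
- blue_saucer: cobalt-blue saucer, loose on the dark wooden tray, robot's left (tray floor 8 mm thick, rim 22 mm high, two end handles to 45 mm). 116 mm across, 13 mm high, 0.22 kg; in its middle a flat floor 60 mm across, 5 mm above its underside, for the cup; around that the rim slopes up. Origin: centre of the underside, z up.
- yellow_saucer: mustard-yellow saucer, loose on the dark wooden tray, robot's left (tray floor 8 mm thick, rim 22 mm high, two end handles to 45 mm). 116 mm across, 13 mm high, 0.22 kg; in its middle a flat floor 60 mm across, 5 mm above its underside, for the cup; around that the rim slopes up. Origin: centre of the underside, z up.
- red_saucer: brick-red saucer, loose on the dark wooden tray, robot's left (tray floor 8 mm thick, rim 22 mm high, two end handles to 45 mm). 116 mm across, 13 mm high, 0.22 kg; in its middle a flat floor 60 mm across, 5 mm above its underside, for the cup; around that the rim slopes up. Origin: centre of the underside, z up.
- green_saucer: sage-green saucer, loose on the dark wooden tray, robot's left (tray floor 8 mm thick, rim 22 mm high, two end handles to 45 mm). 116 mm across, 13 mm high, 0.22 kg; in its middle a flat floor 60 mm across, 5 mm above its underside, for the cup; around that the rim slopes up. Origin: centre of the underside, z up.
- tumbler: cobalt-blue tumbler without a handle, 90 mm high, 68 mm across at the rim, standing among the cups on the draining board; not one of the cups, leave it alone. Origin: centre of the underside; z up.
- jug: cream milk jug, 76 mm high, 72 mm across, with a handle (along its +y, to 60 mm from its axis) and a spout (along -y, to 46 mm), standing on the tray among the saucers; leave it alone. Origin: centre of the underside; z up.
Mind the look-alikes: they are no part of the job. Of the things that look like the red_saucer, the smallest one is meant.

How it is judged:
At the end, for the whole second after the job is handed in: Each cup stands released, upright (within about 6 degrees) and at rest on the floor of the saucer of its own colour, its centre within 10 mm of the saucer's centre; no saucer is tilted or more than 30 mm from where it started (horizontal distance between blue_cup and blue_saucer below 0.01 m and z of blue_cup in the frame of blue_saucer between 0.002 and 0.008 m and angle between each of blue_cup, blue_saucer, yellow_cup, yellow_saucer, red_cup, red_saucer, green_cup, green_saucer's own z axis and vertical below 0.1 rad and distance of each of blue_saucer, yellow_saucer, red_saucer, green_saucer from where it was at the start of the episode below 0.03 m and linear speed of each of blue_cup, blue_saucer, yellow_cup, yellow_saucer, red_cup, red_saucer, green_cup, green_saucer below 0.02 m/s and horizontal distance between yellow_cup and yellow_saucer below 0.01 m and z of yellow_cup in the frame of yellow_saucer between 0.002 and 0.008 m and horizontal distance between red_cup and red_saucer below 0.01 m and z of red_cup in the frame of red_saucer between 0.002 and 0.008 m and horizontal distance between green_cup and green_saucer below 0.01 m and z of green_cup in the frame of green_saucer between 0.002 and 0.008 m); the robot touches nothing.
It fails at once if a cup is let go over its saucer from more than 20 mm up ((horizontal distance between blue_cup and blue_saucer below 0.05 m and z of blue_cup in the frame of blue_saucer above 0.025 m and contact force between blue_cup and the fingers below 0.01 N) or (horizontal distance between yellow_cup and yellow_saucer below 0.05 m and z of yellow_cup in the frame of yellow_saucer above 0.025 m and contact force between yellow_cup and the fingers below 0.01 N) or (horizontal distance between red_cup and red_saucer below 0.05 m and z of red_cup in the frame of red_saucer above 0.025 m and contact force between red_cup and the fingers below 0.01 N) or (horizontal distance between green_cup and green_saucer below 0.05 m and z of green_cup in the frame of green_saucer above 0.025 m and contact force between green_cup and the fingers below 0.01 N)).
It fails at once if the tumbler is shifted more than 25 mm or tipped (distance of tumbler from where it was at the start of the episode above 0.025 m or angle between tumbler's own z axis and vertical above 0.3 rad).
It fails at once if the jug is shifted more than 25 mm or tipped (distance of jug from where it was at the start of the episode above 0.025 m or angle between jug's own z axis and vertical above 0.3 rad).
It also fails if it takes over 131 s, if anything falls off the work surface, if the arm or the gripper's body presses on something with over 40 N, if the wrist force passes 120 N, or if a joint passes its speed limit or range.

## Working session

There is one attempt and no reset: what is moved stays moved. The work goes in short steps, Python scripts to look and compute and a tool call to move; the robot and the scene stay as the last step left them, time stands still between calls to the robot, and variables do not carry over. Pictures are saved under pics/ and viewed, and the job is handed in when it is done.

Besides the shell and the picture viewer there is one more tool, called after ">>>" as name([rows], argument=value, ...), one row to a line, values as JSON. step_arm: Moves the arm, as the interface text tells. Its arguments: {"type":"object","properties":{"series":{"type":"array"},"squeeze":{"type":"number"}},"required":["series"]}

```bash
ls; mkdir -p pics
python3 - <<'E'
from cell import observe, eyes, arm
import cv2,pickle
print(observe())
for n in ["side","top","wrist"]:
    p=eyes.camera_params(n); im,d=eyes.get_image(n)
    print(n,p)
    cv2.imwrite(f"pics/{n}0.png",im[:,:,::-1]); pickle.dump((im,d,p),open(f"{n}0.pkl","wb"))
E
```

```text
pics
{'clock': 0.0, 'joints': array([-1.44361194,  0.43518338,  0.02496029,  1.57412417, -0.01159932,
        1.13400664, -0.07510069]), 'dq': array([-8.78260556e-04,  3.85806407e-05, -9.74386655e-04, -2.06000188e-04,
       -1.13629677e-03, -7.24097073e-04,  1.20765722e-03]), 'joint_efforts': array([-1.33050980e-03, -6.67875338e+01,  9.84282866e-01, -3.14446628e+01,
       -6.05518674e-02,  4.33503720e-02,  1.62676165e-04]), 'position': array([0.14228762, 0.60806666, 0.23995895]), 'ee_rot': array([-3.60237854e-01, -3.12082578e+00,  2.47556070e-03]), 'force': array([0.31972476, 1.36952911, 0.0317665 ]), 'ft_torque': array([-0.03038615, -0.01752974, -0.02540644]), 'width': 0.9984754354012548}
side {'intrinsics': array([[466.91961666,   0.        , 314.12053991],
       [  0.        , 466.91961666, 239.44590493],
       [  0.        ,   0.        ,   1.        ]]), 'distortion': array([-0.11241325,  0.        ,  0.        ,  0.        ,  0.        ]), 'position': array([ 0.37729696, -0.7291084 ,  0.83839765]), 'attitude': array([-2.35335279,  0.13615734, -0.06708165])}
top {'intrinsics': array([[499.54169635,   0.        , 330.29133302],
       [  0.        , 499.54169635, 228.33423779],
       [  0.        ,   0.        ,   1.        ]]), 'distortion': array([-0.13340377,  0.        ,  0.        ,  0.        ,  0.        ]), 'position': array([0.39485488, 0.05689758, 1.19881599]), 'attitude': array([-2.19049749,  2.2173024 , -0.05470006])}
wrist {'intrinsics': array([[381.19610473,   0.        , 319.85968878],
       [  0.        , 381.19610473, 242.06221202],
       [  0.        ,   0.        ,   1.        ]]), 'distortion': array([-0.07970273,  0.        ,  0.        ,  0.        ,  0.        ]), 'position': array([0.07076023, 0.62412731, 0.38453906]), 'attitude': array([2.27966415, 1.80857426, 0.25306716])}
```

View pics/top0.png

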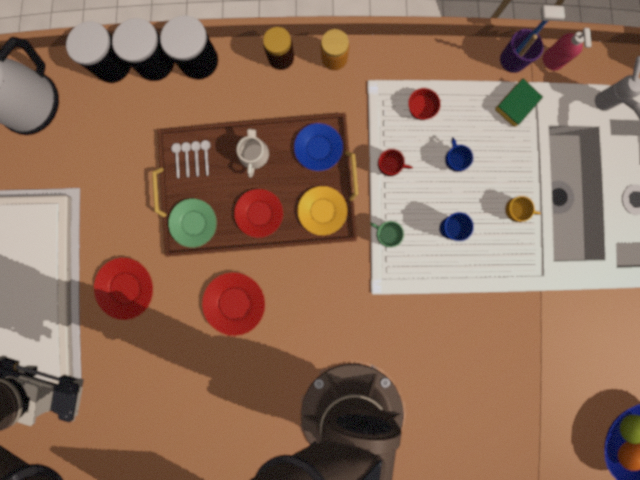

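View pics/side0.png

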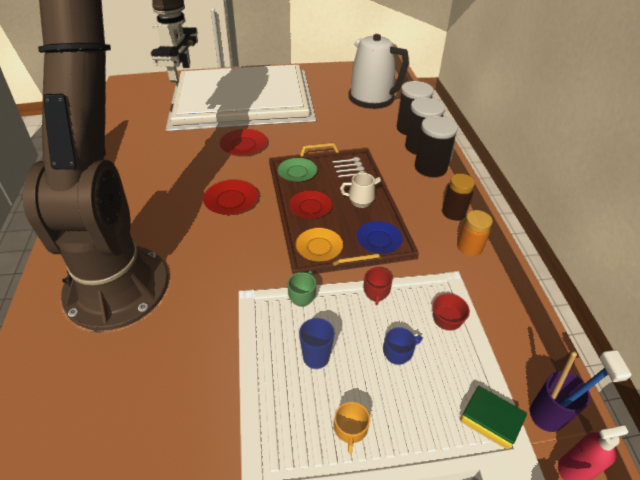

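View pics/wrist0.png

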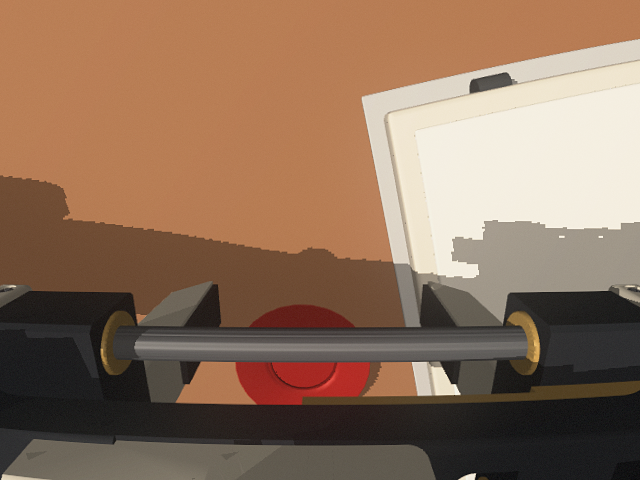

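```bash
cat > h.py <<'E'
import numpy as np, cv2, pickle
from scipy.spatial.transform import Rotation as R
from scipy.optimize import least_squares
RNG={'red':[((0,150,60),(6,255,255)),((172,150,60),(180,255,255))],'blue':[((105,120,40),(130,255,255))],
'yellow':[((15,130,90),(32,255,255))],'green':[((40,60,40),(85,255,255))]}
def mask(im,c):
    h=cv2.cvtColor(im,cv2.COLOR_RGB2HSV); m=0
    for a,b in RNG[c]: m=m|cv2.inRange(h,a,b)
    return m
def rays(p,uv):
    n=cv2.undistortPoints(np.asarray(uv,float).reshape(-1,1,2),p['intrinsics'],p['distortion']).reshape(-1,2)
    return np.c_[n,np.ones(len(n))]
def world(p,uv,z):   # z plane
    d=rays(p,uv)@R.from_rotvec(p['attitude']).as_matrix().T; o=np.array(p['position'])
    return o+d*((z-o[2])/d[:,2])[:,None]
def cloud(p,uv,dep):
    return np.array(p['position'])+(rays(p,uv)*dep[:,None])@R.from_rotvec(p['attitude']).as_matrix().T
def circ(P,r=None):
    c0=P.mean(0)
    if r: s=least_squares(lambda q:np.hypot(*(P-q[:2]).T)-r,c0,loss='soft_l1',f_scale=.002); return np.r_[s.x,r]
    s=least_squares(lambda q:np.hypot(*(P-q[:2]).T)-q[2],np.r_[c0,.03],loss='soft_l1',f_scale=.002); return s.x
E
python3 - <<'E'
from h import *
for cam in ['top','side']:
    im,d,p=pickle.load(open(cam+'0.pkl','rb'))
    for c in RNG:
        m=mask(im,c); n,l,s,ce=cv2.connectedComponentsWithStats(m)
        for i in range(1,n):
            if s[i,4]<120: continue
            v,u=np.nonzero(l==i); X=cloud(p,np.c_[u,v],d[v,u]); 
            X=X[d[v,u]>0]
            zt=np.percentile(X[:,2],98)
            T=X[X[:,2]>zt-.006]
            ct=cv2.findContours((l==i).astype('uint8'),cv2.RETR_EXTERNAL,cv2.CHAIN_APPROX_NONE)[0][0].reshape(-1,2)
            W=world(p,ct,.021)[:,:2]
            print(cam,c,s[i,4],ce[i].round(),'med',np.median(X,0).round(3),'ztop',zt.round(3),'rimfit',circ(T[:,:2]).round(4),'outline@.021',circ(W).round(4))
E
```

```text
top red 694 [561.  53.] med [ 0.857 -0.511  0.085] ztop 0.12 rimfit [ 0.8728 -0.5297  0.0173] outline@.021 [ 0.8815 -0.5427  0.0437]
top red 720 [423. 104.] med [ 0.745 -0.182  0.016] ztop 0.047 rimfit [ 0.7365 -0.1775  0.0359] outline@.021 [ 0.7442 -0.1818  0.0362]
top red 498 [391. 162.] med [ 0.6   -0.098  0.019] ztop 0.067 rimfit [ 0.5942 -0.0938  0.0277] outline@.021 [ 0.6003 -0.0995  0.0295]
top red 2008 [258. 213.] med [0.483 0.219 0.016] ztop 0.024 rimfit [0.4829 0.2171 0.0505] outline@.021 [0.4833 0.2181 0.059 ]
top red 2907 [123. 288.] med [0.306 0.553 0.012] ztop 0.019 rimfit [0.3061 0.5498 0.0666] outline@.021 [0.3064 0.5488 0.0738]
top red 3134 [233. 303.] med [0.269 0.282 0.012] ztop 0.02 rimfit [0.2687 0.2801 0.0665] outline@.021 [0.2694 0.28   0.0739]
top blue 1822 [318. 147.] med [0.641 0.075 0.016] ztop 0.023 rimfit [0.6398 0.0738 0.0493] outline@.021 [0.64   0.0747 0.0568]
top blue 512 [458. 157.] med [ 0.611 -0.262  0.025] ztop 0.066 rimfit [ 0.6046 -0.2556  0.0287] outline@.021 [ 0.6122 -0.2627  0.0304]
top blue 650 [457. 226.] med [ 0.444 -0.252  0.045] ztop 0.0
[... 3772 characters left out ...]
325 -1.7264  1.8928]
side yellow 1230 [351. 423.] med [ 0.489 -0.391  0.039] ztop 0.068 rimfit [ 0.4876 -0.4009  0.0295] outline@.021 [ 0.4921 -0.3883  0.0364]
side yellow 389 [485. 432.] med [ 0.727 -0.443  0.027] ztop 0.039 rimfit [ 7.5776  6.9273 10.062 ] outline@.021 [ 0.8659 -0.2905  0.2058]
side green 729 [297. 169.] med [0.466 0.382 0.018] ztop 0.024 rimfit [0.4655 0.3759 0.0486] outline@.021 [0.4653 0.3771 0.0558]
side green 788 [302. 288.] med [ 0.432 -0.074  0.047] ztop 0.067 rimfit [ 0.4325 -0.0913  0.0292] outline@.021 [ 0.4349 -0.0661  0.0404]
side green 1948 [495. 414.] med [ 0.749 -0.42   0.045] ztop 0.048 rimfit [ 0.7491 -0.4185  0.0329] outline@.021 [ 0.76   -0.4093  0.0499]
```

Run:
```python
from h import *
from cell import observe
C={'red':(.596,-.0955),'blue':(.606,-.257),'yellow':(.486,-.3995),'green':(.4305,-.089)}
for cam in ['top','side']:
    im,d,p=pickle.load(open(cam+'0.pkl','rb'))
    for c in C:
        m=mask(im,c); v,u=np.nonzero((m>0)&(d>0)); X=cloud(p,np.c_[u,v],d[v,u]); off=X[:,:2]-C[c]+[(.0017 if cam=='top' else -.0017),0]
        r=np.hypot(*off.T); k=(r>.038)&(r<.06)&(X[:,2]>.022)&(X[:,2]<.062)
        o=off[k].mean(0); print(cam,c,k.sum(),o.round(3),np.degrees(np.arctan2(o[1],o[0])).round(1))
    g=((d>0)); v,u=np.nonzero(g); X=cloud(p,np.c_[u,v],d[v,u])
    b=(X[:,0]>.54)&(X[:,0]<.72)&(X[:,1]>.13)&(X[:,1]<.33)&(X[:,2]>.03)&(X[:,2]<.1)
    J=X[b]; print('jug',J[:,:2].min(0),J[:,:2].max(0),np.median(J,0)); T=J[J[:,2]>.075]; print(circ(T[:,:2]),J[:,2].max())
s=observe(); M=R.from_rotvec(s['ee_rot']).as_matrix(); print(M.round(3)); print('yaw of tool y',np.degrees(np.arctan2(M[1,1],M[0,1])))
```

```text
top red 5 [-0.01 -0.04] -104.4
top blue 8 [0.039 0.013] 17.9
top yellow 9 [-0.01  -0.041] -103.7
top green 10 [0.022 0.039] 60.7
jug [0.56544514 0.19274271] [0.66751458 0.26064663] [0.61018196 0.22502264 0.07005408]
[0.62490835 0.22737374 0.02926393] 0.08822287106736626
side red 26 [-0.01  -0.046] -102.8
side blue 22 [0.043 0.01 ] 12.9
side yellow 43 [-0.01  -0.045] -102.3
side green 8 [0.023 0.036] 57.9
jug [0.56863838 0.18916454] [0.67095005 0.26182612] [0.62355026 0.21395178 0.06305599]
[0.62756479 0.22623084 0.02891099] 0.09016735437475465
[[-0.974  0.228 -0.   ]
 [ 0.228  0.974 -0.001]
 [-0.    -0.001 -1.   ]]
yaw of tool y 76.83165446033506
```

>>> step_arm([
  [[0.0918,0.454,-0.704,0,-90],[0.0918,0.454,-0.704,0,-90],[0.0918,0.454,-0.704,0,-90],[0.0918,0.454,-0.704,0,-90],[0.0918,0.454,-0.704,0,-90],[0.0918,0.454,-0.704,0,-90],[0.0918,0.454,-0.704,0,-90],[0.0918,0.454,-0.704,0,-90],[0.0918,0.454,-0.704,0,-90],[0.0918,0.454,-0.704,0,-90],[0.0918,0.454,-0.704,0,-90],[0.0918,0.454,-0.704,0,-90],[0.0918,0.454,-0.704,0,-90],[0.0918,0.454,-0.704,0,-90],[0.0918,0.454,-0.704,0,-90],[0.0918,0.454,-0.704,0,-90],[0.0918,0.454,-0.704,0,-90],[0.0918,0.454,-0.704,0,-90],[0.0918,0.454,-0.704,0,-90],[0.0918,0.454,-0.704,0,-90]],
])

```text
clock: 1.82
position: [0.5945, -0.0936, 0.2398]
ee_rot: [-2.46, -1.952, 0.001]
force: [0.8, 0.7, -0.6]
width: 1.002
```

>>> step_arm([
  [[0.0918,0.0015,-0.002,-0.04,0],[0.0918,0.0015,-0.002,-0.08,0],[0.0918,0.0015,-0.002,-0.11,0],[0.0918,0.0015,-0.002,-0.12,0],[0.0918,0.0015,-0.002,-0.12,0]],
])

```text
clock: 2.23
position: [0.5942, -0.0951, 0.1173]
ee_rot: [-2.457, -1.95, 0.008]
force: [-0.8, -0.6, 0.9]
width: 1.0
```

```bash
cat > snap.py <<'E'
import sys,pickle,cv2
from cell import observe,eyes
import numpy as np
tag=sys.argv[1]; cams=sys.argv[2:]
s=observe(); print(s['position'].round(4),s['clock'],s['width'])
out=[]
for n in cams:
    p=eyes.camera_params(n); im,d=eyes.get_image(n); pickle.dump((im,d,p),open(f"{n}{tag}.pkl","wb")); cv2.imwrite(f"pics/{n}{tag}.png",im[:,:,::-1])
E
python3 snap.py 1 wrist side
```

```text
[ 0.5942 -0.0951  0.1173] 2.2333 1.0004438820423263
```

View pics/wrist1.png

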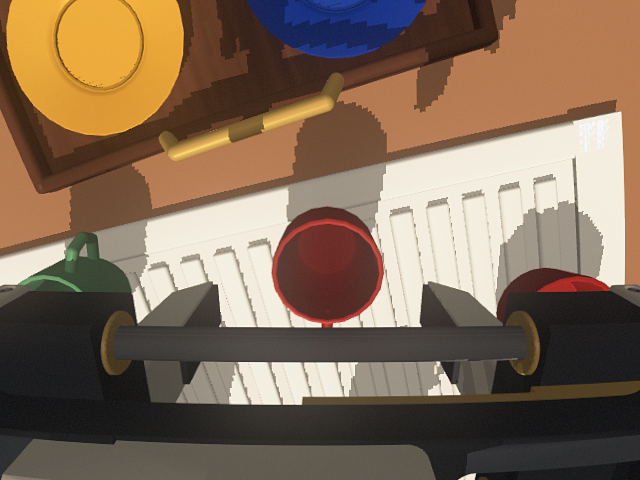

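View pics/side1.png

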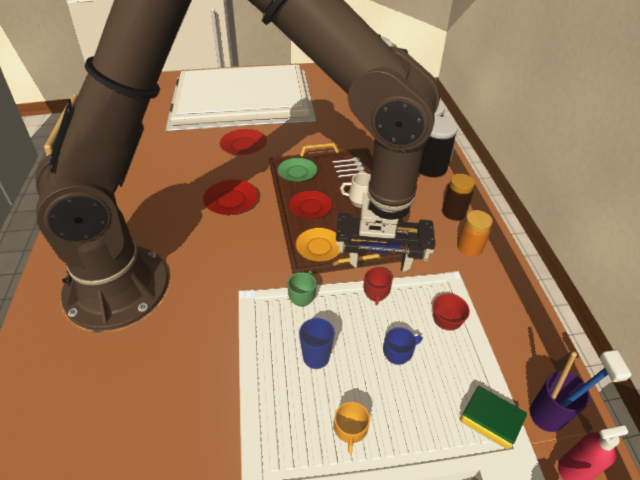

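```bash
cat > rim.py <<'E'
import sys; from h import *
tag,c,z=sys.argv[1],sys.argv[2],float(sys.argv[3])
im,d,p=pickle.load(open('wrist'+tag+'.pkl','rb'))
m=mask(im,c); v,u=np.nonzero((m>0)&(d>0)); X=cloud(p,np.c_[u,v],d[v,u])
k=abs(X[:,2]-z)<.004; P=X[k,:2]
n0=np.median(P,0); P=P[np.hypot(*(P-n0).T)<.06]
print(len(P),'rim',circ(P),'fixed',circ(P,.0295)); 
for nm,r in [('blue',(.6415,.074)),('yellow',(.489,.0657)),('red',(.485,.2175)),('green',(.464,.377))]:
    m=mask(im,nm); v,u=np.nonzero((m>0)&(d>0)); X=cloud(p,np.c_[u,v],d[v,u]); k=(np.hypot(*(X[:,:2]-r).T)<.075)&(abs(X[:,2]-.02)<.003)
    if k.sum()>300: print('saucer',nm,k.sum(),circ(X[k,:2]))
E
python3 rim.py 1 red .066
```

```text
1469 rim [ 0.5988489  -0.09654286  0.02912149] fixed [ 0.59881231 -0.09662224  0.0295    ]
saucer blue 5609 [0.64526319 0.08105674 0.05676327]
saucer yellow 9666 [0.4902991  0.06319334 0.04815553]
```

>>> step_arm([
  [[0.0918,0.004,-0.0015,-0.02,0],[0.0918,0.004,-0.0015,-0.045,0],[0.0918,0.004,-0.0015,-0.065,0],[0.0918,0.004,-0.0015,-0.073,0],[0.0918,0.004,-0.0015,-0.073,0],[0.0918,0.004,-0.0015,-0.073,0],[0.04,0.004,-0.0015,-0.073,0],[0.04,0.004,-0.0015,-0.073,0],[0.04,0.004,-0.0015,-0.073,0],[0.04,0.004,-0.0015,-0.073,0],[0.04,0.004,-0.0015,-0.073,0],[0.04,0.004,-0.0015,-0.073,0]],
], squeeze=15)

```text
clock: 3.33
position: [0.6004, -0.0971, 0.0483]
ee_rot: [-2.46, -1.952, 0.001]
force: [-2.1, 0.1, 4.4]
width: 0.657
```

>>> step_arm([
  [[0.04,0,0,0.02,0],[0.04,0,0,0.05,0],[0.04,0,0,0.09,0],[0.04,0,0,0.12,0],[0.04,0,0,0.12,0],[0.04,0,0,0.12,0]],
])

```text
clock: 3.83
position: [0.6015, -0.0973, 0.1699]
ee_rot: [2.46, 1.952, 0.004]
force: [0.3, -0.5, -2.3]
width: 0.657
```

```bash
python3 snap.py 2 wrist; python3 rim.py 2 red .19; python3 -c "
from cell import observe;print(observe())"
```

```text
[ 0.6015 -0.0973  0.1699] 3.8333 0.6573528095634149
2225 rim [ 0.60264937 -0.09711427  0.02894229] fixed [ 0.60255759 -0.09723926  0.0295    ]
saucer blue 5169 [0.64339852 0.07315405 0.04931253]
saucer yellow 8500 [0.49007758 0.0624137  0.04775689]
{'clock': 3.8833, 'joints': array([-0.33606794,  0.52266633,  0.60390595,  1.73899858, -0.34717348,
        0.98894524,  0.17036254]), 'dq': array([ 0.00398111,  0.02850014, -0.01578728,  0.02595735, -0.00351015,
       -0.00241825,  0.00086326]), 'joint_efforts': array([ 2.61045462e-01, -6.60504770e+01,  1.13236105e+01, -2.91656774e+01,
        4.11448139e-02,  5.81791846e-02, -4.75517870e-02]), 'position': array([ 0.6004137 , -0.09682389,  0.16826051]), 'ee_rot': array([-2.45976694e+00, -1.95274098e+00, -4.22724853e-04]), 'force': array([-0.39228752,  0.48756946, -1.8717709 ]), 'ft_torque': array([-0.08370475,  0.10205519,  0.03697844]), 'width': 0.6596170051714957}
```

View pics/wrist2.png

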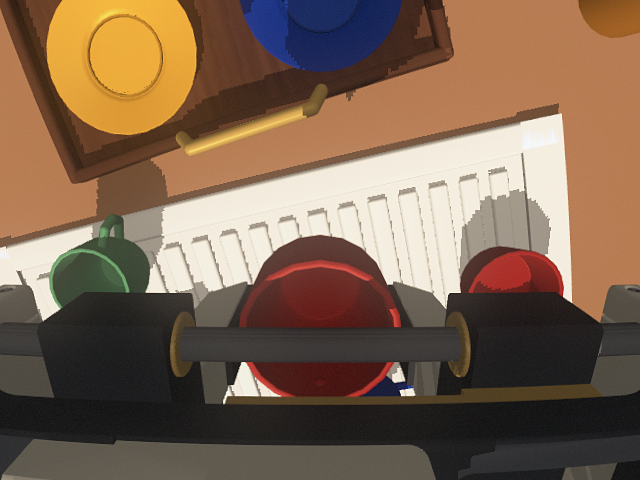

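>>> step_arm([
  [[0.04,-0.0126,0.035,0,6.67],[0.04,-0.0252,0.07,0,13.33],[0.04,-0.038,0.105,0,20],[0.04,-0.0504,0.14,0,26.67],[0.04,-0.063,0.174,0,33.33],[0.04,-0.076,0.209,0,40],[0.04,-0.0888,0.244,0,46.67],[0.04,-0.1,0.279,0,53.33],[0.04,-0.114,0.3135,0,60],[0.04,-0.114,0.3135,0,60],[0.04,-0.114,0.3135,0,60],[0.04,-0.114,0.3135,-0.03,60],[0.04,-0.114,0.3135,-0.05,60],[0.04,-0.114,0.3135,-0.05,60],[0.04,-0.114,0.3135,-0.05,60]],
])

```text
clock: 5.13
position: [0.4856, 0.2149, 0.1169]
ee_rot: [-1.157, -2.918, 0.006]
force: [0.5, 0.2, 0.2]
width: 0.658
```

```bash
python3 snap.py 3 wrist; python3 rim.py 3 red .131; python3 -c "
from cell import observe
import time
print(observe()['position'])"
```

```text
[0.4856 0.2149 0.1169] 5.1333 0.657824324949371
3295 rim [0.48494233 0.21521198 0.02904284] fixed [0.48486752 0.21523312 0.0295    ]
[0.48652387 0.21549362 0.11808139]Traceback (most recent call last):
  File "rim.py", line 9, in <module>
    m=mask(im,nm); v,u=np.nonzero((m>0)&(d>0)); X=cloud(p,np.c_[u,v],d[v,u]); k=(np.hypot(*(X[:,:2]-r).T)<.075)&(abs(X[:,2]-.02)<.003)
                                                  ~~~~~^^^^^^^^^^^^^^^^^^^^^
  File "h.py", line 17, in cloud
    return np.array(p['position'])+(rays(p,uv)*dep[:,None])@R.from_rotvec(p['attitude']).as_matrix().T
                                    ~~~~^^^^^^
  File "h.py", line 11, in rays
    n=cv2.undistortPoints(np.asarray(uv,float).reshape(-1,1,2),p['intrinsics'],p['distortion']).reshape(-1,2)
      ~~~~~~~~~~~~~~~~~~~^^^^^^^^^^^^^^^^^^^^^^^^^^^^^^^^^^^^^^^^^^^^^^^^^^^^^^^^^^^^^^^^^^^^^^
cv2.error: OpenCV(4.12.0) /io/opencv/modules/calib3d/src/undistort.dispatch.cpp:347: error: (-215:Assertion failed) CV_IS_MAT(_src) && CV_IS_MAT(_dst) && (_src->rows == 1 || _src->cols == 1) && (_dst->rows == 1 || _dst->cols == 1) && _src->cols + _src->rows - 1 == _dst->rows + _dst->cols - 1 && (CV_MAT_TYPE(_src->type) == CV_32FC2 || CV_MAT_TYPE(_src->type) == CV_64FC2) && (CV_MAT_TYPE(_dst->type) == CV_32FC2 || CV_MAT_TYPE(_dst->type) == CV_64FC2) in function 'cvUndistortPointsInternal'
```

View pics/wrist3.png

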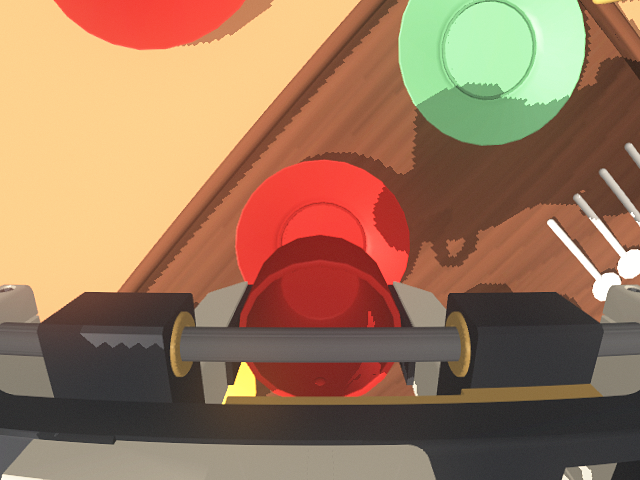

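```bash
python3 - <<'E'
import re
s=open('rim.py').read().replace("m=mask(im,nm); v,u=np.nonzero((m>0)&(d>0)); X=","m=mask(im,nm); v,u=np.nonzero((m>0)&(d>0))\n    if len(u)<300: continue\n    X=")
s=s.replace("print('saucer',nm,k.sum(),circ(X[k,:2]))","""
        ct=max(cv2.findContours(m,cv2.RETR_EXTERNAL,cv2.CHAIN_APPROX_NONE)[0],key=lambda q:0) if 0 else np.vstack(cv2.findContours(m,cv2.RETR_EXTERNAL,cv2.CHAIN_APPROX_NONE)[0]).reshape(-1,2)
        ct=ct[(ct[:,0]>3)&(ct[:,0]<636)&(ct[:,1]>3)]; W=world(p,ct,.021)[:,:2]; W=W[abs(np.hypot(*(W-r).T)-.058)<.008]
        print('saucer',nm,'outline r58',len(W),circ(W,.058) if len(W)>50 else '')""")
open('rim.py','w').write(s)
E
python3 rim.py 3 red .131; python3 rim.py 2 red .19;python3 rim.py 1 red .066
```

```text
3295 rim [0.48494233 0.21521198 0.02904284] fixed [0.48486752 0.21523312 0.0295    ]
saucer yellow outline r58 99 [0.49105439 0.06268615 0.058     ]
saucer red outline r58 466 [0.48671253 0.21481872 0.058     ]
saucer green outline r58 482 [0.46429692 0.37524111 0.058     ]
2225 rim [ 0.60264937 -0.09711427  0.02894229] fixed [ 0.60255759 -0.09723926  0.0295    ]
saucer blue outline r58 201 [0.64349237 0.07350687 0.058     ]
saucer yellow outline r58 321 [0.49058231 0.06468389 0.058     ]
1469 rim [ 0.5988489  -0.09654286  0.02912149] fixed [ 0.59881231 -0.09662224  0.0295    ]
saucer blue outline r58 190 [0.64350284 0.07323942 0.058     ]
saucer yellow outline r58 332 [0.49054436 0.06494707 0.058     ]
```

>>> step_arm([
  [[0.04,0.002,0.0005,-0.02,0],[0.04,0.002,0.0005,-0.04,0],[0.04,0.002,0.0005,-0.052,0],[0.04,0.002,0.0005,-0.058,0],[0.04,0.002,0.0005,-0.06,0],[0.04,0.002,0.0005,-0.06,0],[0.04,0.002,0.0005,-0.06,0],[0.04,0.002,0.0005,-0.06,0]],
])

```text
clock: 5.85
position: [0.4892, 0.2163, 0.0591]
ee_rot: [-1.157, -2.92, 0.001]
force: [-0.2, -0.7, -1.7]
width: 0.656
```

```bash
cat > z.py <<'E'
from cell import observe,eyes
import numpy as np
# a few readings via camera ticks
P=[];F=[]
for i in range(3):
    eyes.get_image("side"); s=observe(); P.append(s['position']);F.append(s['force'])
print(np.mean(P,0).round(4),np.mean(F,0).round(2),s['clock'],s['width']);
E
python3 z.py
```

```text
[0.489  0.2162 0.0588] [ 0.03 -0.2  -1.51] 6.0 0.6560146114660361
```

>>> step_arm([
  [[0.04,-0.0005,-0.0005,-0.002,0],[0.04,-0.0005,-0.0005,-0.004,0],[0.04,-0.0005,-0.0005,-0.005,0],[0.04,-0.0005,-0.0005,-0.005,0],[0.04,-0.0005,-0.0005,-0.005,0]],
])

```text
clock: 6.42
position: [0.4883, 0.2156, 0.0535]
ee_rot: [-1.157, -2.92, 0.002]
force: [0.1, 0.1, -1.1]
width: 0.657
```

```bash
python3 z.py
```

```text
[0.4884 0.2157 0.0537] [-0.16  0.35 -1.12] 6.5667 0.6573526715790734
```

>>> step_arm([
  [[0.04,0,0,-0.002,0],[0.04,0,0,-0.002,0],[0.04,0,0,-0.002,0]],
])

```text
clock: 6.82
position: [0.4886, 0.2157, 0.0523]
ee_rot: [-1.157, -2.92, 0.001]
force: [-2.2, -1.4, 7.3]
width: 0.657
```

```bash
python3 z.py
```

```text
[0.4886 0.2157 0.0523] [-1.9  -1.6   8.12] 6.9667 0.6582881231988281
```

>>> step_arm([
  [[0.064,0,0,0.001,0],[0.068,0,0,0.001,0],[0.074,0,0,0.001,0],[0.08,0,0,0.001,0],[0.08,0,0,0.001,0],[0.08,0,0,0.001,0],[0.08,0,0,0.02,0],[0.08,0,0,0.05,0],[0.08,0,0,0.085,0],[0.08,0,0,0.12,0],[0.08,0,0,0.12,0]],
])

```text
clock: 7.88
position: [0.4918, 0.2169, 0.1784]
ee_rot: [1.156, 2.916, 0.011]
force: [1.4, 0.8, 0.1]
width: 0.869
```

```bash
python3 snap.py 4 wrist side; python3 rim.py 4 red .071
```

```text
[0.4918 0.2169 0.1784] 7.8833 0.8686103224889465
1368 rim [0.48833825 0.21508221 0.02912299] fixed [0.4883279  0.21509269 0.0295    ]
saucer blue outline r58 97 [0.64491527 0.07106052 0.058     ]
saucer yellow outline r58 343 [0.49036137 0.06347933 0.058     ]
saucer red outline r58 401 [0.4866149  0.21498021 0.058     ]
saucer green outline r58 409 [0.46465095 0.37482139 0.058     ]
```

View pics/wrist4.png

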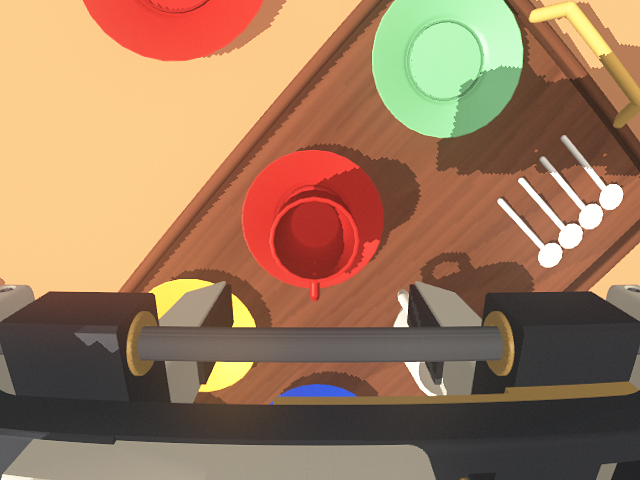

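>>> step_arm([
  [[0.0918,-0.005,-0.028,0,-7.1],[0.0918,-0.011,-0.056,0,-14.2],[0.0918,-0.016,-0.084,0,-21.3],[0.0918,-0.021,-0.112,0,-28.4],[0.0918,-0.026,-0.14,0,-35.5],[0.0918,-0.032,-0.168,0,-42.5],[0.0918,-0.037,-0.196,0,-49.6],[0.0918,-0.042,-0.224,0,-56.7],[0.0918,-0.048,-0.252,0,-63.8],[0.0918,-0.053,-0.28,0,-71],[0.0918,-0.058,-0.307,0,-78],[0.0918,-0.058,-0.307,0,-78],[0.0918,-0.058,-0.307,-0.03,-78],[0.0918,-0.058,-0.307,-0.06,-78],[0.0918,-0.058,-0.307,-0.06,-78],[0.0918,-0.058,-0.307,-0.06,-78]],
])

```text
clock: 9.32
position: [0.4295, -0.0908, 0.1125]
ee_rot: [2.737, 1.541, -0.006]
force: [0.4, 0.5, 0.5]
width: 1.003
```

```bash
python3 snap.py 5 wrist; python3 rim.py 5 green .066; python3 z.py
```

```text
[ 0.4295 -0.0908  0.1125] 9.3167 1.0028177365697402
2140 rim [ 0.43213856 -0.09077478  0.02893547] fixed [ 0.43212581 -0.09075065  0.0295    ]
saucer yellow outline r58 225 [0.49088172 0.06491905 0.058     ]
[ 0.4319 -0.0909  0.1146] [ 0.09 -0.35 -0.25] 9.5167 1.0033197968890457
```

View pics/wrist5.png

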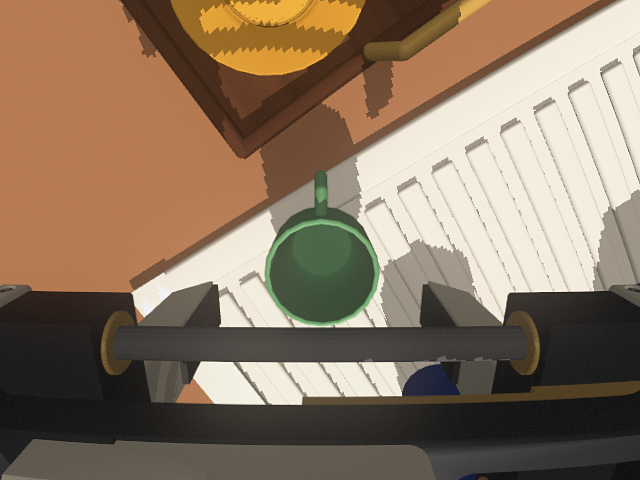

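>>> step_arm([
  [[0.0918,0,0,-0.025,0],[0.0918,0,0,-0.05,0],[0.0918,0,0,-0.065,0],[0.0918,0,0,-0.068,0],[0.0918,0,0,-0.068,0],[0.0918,0,0,-0.068,0],[0.0918,0,0,-0.068,0],[0.04,0,0,-0.068,0],[0.04,0,0,-0.068,0],[0.04,0,0,-0.068,0],[0.04,0,0,-0.068,0],[0.04,0,0,-0.068,0],[0.04,0,0,-0.068,0]],
])

```text
clock: 10.6
position: [0.4321, -0.0907, 0.0469]
ee_rot: [2.734, 1.541, 0.004]
force: [-1.9, 0.8, 3.8]
width: 0.658
```

```bash
python3 z.py
```

```text
[ 0.4321 -0.0907  0.0469] [-1.03  0.85  4.66] 10.75 0.6562628024415518
```

>>> step_arm([
  [[0.04,0,0,0.03,0],[0.04,0,0,0.065,0],[0.04,0,0,0.1,0],[0.04,0,0,0.125,0],[0.04,0.003,0.039,0.125,5],[0.04,0.005,0.078,0.125,10],[0.04,0.008,0.116,0.125,15],[0.04,0.011,0.155,0.125,20],[0.04,0.0135,0.194,0.125,25],[0.04,0.016,0.233,0.125,30],[0.04,0.019,0.272,0.125,35],[0.04,0.022,0.31,0.125,40],[0.04,0.024,0.349,0.125,45],[0.04,0.027,0.388,0.125,50],[0.04,0.03,0.427,0.125,55],[0.04,0.0325,0.4655,0.125,60],[0.04,0.0325,0.4655,0.125,60],[0.04,0.0325,0.4655,0.1,60],[0.04,0.0325,0.4655,0.07,60],[0.04,0.0325,0.4655,0.07,60]],
])

```text
clock: 12.42
position: [0.4617, 0.3726, 0.1118]
ee_rot: [-1.599, -2.703, 0.007]
force: [-0.6, -0.6, -1.8]
width: 0.658
```

```bash
python3 z.py;python3 z.py; python3 snap.py 6 wrist; python3 rim.py 6 green .134
```

```text
[0.4639 0.3738 0.116 ] [ 0.21  0.19 -0.96] 12.5667 0.6571527341516055
[0.4655 0.3751 0.1185] [ 0.12 -0.01 -0.98] 12.7167 0.6592743386517359
[0.4655 0.3753 0.1186] 12.7167 0.6592743386517359
3310 rim [0.46581791 0.37489505 0.02906771] fixed [0.46583207 0.37491149 0.0295    ]
saucer red outline r58 16 
saucer green outline r58 459 [0.46610709 0.37388371 0.058     ]
```

View pics/wrist6.png

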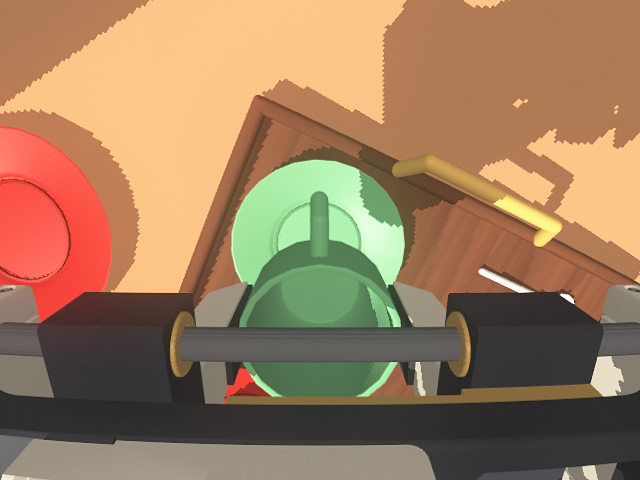

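>>> step_arm([
  [[0.04,-0.0005,0,-0.025,0],[0.04,-0.0005,0,-0.048,0],[0.04,-0.0005,0,-0.059,0],[0.04,-0.0005,0,-0.062,0],[0.04,-0.0005,0,-0.064,0],[0.04,-0.0005,0,-0.066,0],[0.04,-0.0005,0,-0.067,0],[0.04,-0.0005,0,-0.067,0],[0.04,-0.0005,0,-0.067,0],[0.04,-0.0005,0,-0.067,0]],
])

```text
clock: 13.6
position: [0.4652, 0.3755, 0.0521]
ee_rot: [1.599, 2.702, 0.011]
force: [-0.1, -0.2, 0.7]
width: 0.656
```

```bash
python3 z.py
```

```text
[0.4652 0.3755 0.052 ] [ 0.1  -0.06  3.21] 13.75 0.6590874691350422
```

Contact (force +3.2 N, z 0.052 as expected). Release.

>>> step_arm([
  [[0.064,0,0,0,0],[0.068,0,0,0,0],[0.074,0,0,0,0],[0.08,0,0,0,0],[0.08,0,0,0,0],[0.08,0,0,0,0],[0.08,0,0,0.02,0],[0.08,0,0,0.05,0],[0.08,0,0,0.085,0],[0.08,0,0,0.12,0],[0.08,0,0,0.12,0]],
])

```text
clock: 14.67
position: [0.4682, 0.3775, 0.1787]
ee_rot: [1.598, 2.699, 0.026]
force: [1.5, 0.3, 0.6]
width: 0.873
```

```bash
python3 snap.py 7 wrist side; python3 rim.py 7 green .071; python3 z.py
```

```text
[0.4682 0.3775 0.1787] 14.6667 0.872982959032626
1293 rim [0.46603076 0.37412972 0.02910363] fixed [0.46599298 0.37411645 0.0295    ]
saucer red outline r58 72 [0.48268339 0.22033252 0.058     ]
saucer green outline r58 390 [0.46529322 0.37444666 0.058     ]
[0.4647 0.3753 0.1714] [-0.33 -0.57 -0.93] 14.9167 0.8690993239816326
```

View pics/side7.png

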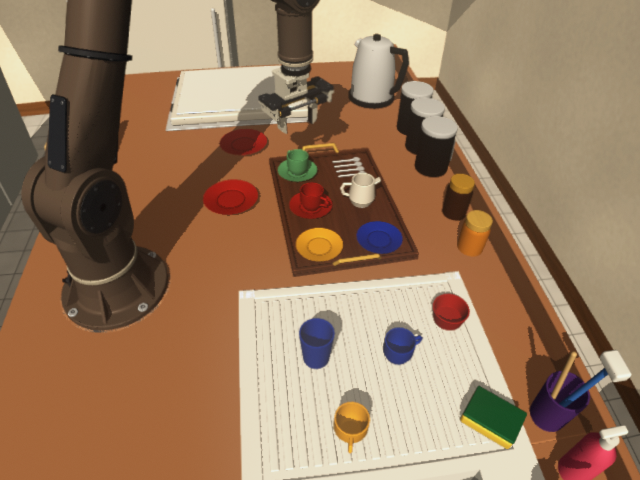

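>>> step_arm([
  [[0.0918,0.008,-0.035,0,-6],[0.0918,0.016,-0.07,0,-12],[0.0918,0.024,-0.105,0,-18],[0.0918,0.032,-0.14,0,-24],[0.0918,0.04,-0.176,0,-30],[0.0918,0.048,-0.211,0,-36],[0.0918,0.056,-0.246,0,-42],[0.0918,0.064,-0.281,0,-48],[0.0918,0.072,-0.316,0,-54],[0.0918,0.079,-0.352,0,-60],[0.0918,0.087,-0.387,0,-66],[0.0918,0.095,-0.422,0,-72],[0.0918,0.103,-0.457,0,-78],[0.0918,0.111,-0.492,0,-84],[0.0918,0.119,-0.528,0,-90],[0.0918,0.127,-0.563,0,-96],[0.0918,0.135,-0.598,0,-101],[0.0918,0.143,-0.633,0,-104.5],[0.0918,0.143,-0.633,-0.03,-104.5],[0.0918,0.143,-0.633,-0.055,-104.5]],
])

```text
clock: 16.58
position: [0.6067, -0.2618, 0.1143]
ee_rot: [3.111, 0.382, 0.002]
force: [-0.5, 1.7, -1.8]
width: 1.002
```

```bash
python3 z.py; python3 z.py; python3 snap.py 8 wrist; python3 rim.py 8 blue .066
```

```text
[ 0.6047 -0.2572  0.1106] [-0.88  0.89 -1.14] 16.7333 0.9997248378398772
[ 0.6074 -0.2578  0.1161] [-0.12 -0.12 -0.36] 16.8833 0.9990275661147908
[ 0.608  -0.2579  0.117 ] 16.8833 0.9990275661147908
1129 rim [ 0.60853236 -0.25793683  0.02912347] fixed [ 0.60870559 -0.25798504  0.0295    ]
```

View pics/wrist8.png

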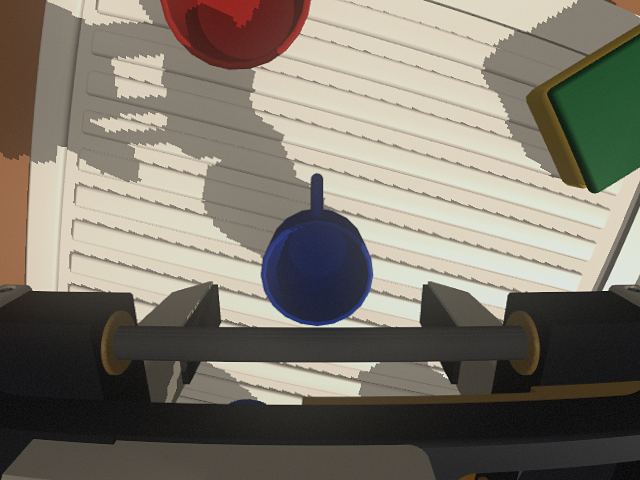

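>>> step_arm([
  [[0.0918,0.0005,0,-0.025,0],[0.0918,0.0005,0,-0.05,0],[0.0918,0.0005,0,-0.067,0],[0.0918,0.0005,0,-0.071,0],[0.0918,0.0005,0,-0.071,0],[0.0918,0.0005,0,-0.071,0],[0.0918,0.0005,0,-0.071,0],[0.04,0.0005,0,-0.071,0],[0.04,0.0005,0,-0.071,0],[0.04,0.0005,0,-0.071,0],[0.04,0.0005,0,-0.071,0],[0.04,0.0005,0,-0.071,0],[0.04,0.0005,0,-0.071,0]],
])

```text
clock: 18.02
position: [0.6087, -0.2577, 0.0464]
ee_rot: [3.112, 0.391, 0.006]
force: [-0.3, 1.6, 1.5]
width: 0.659
```

```bash
python3 z.py
```

```text
[ 0.6087 -0.2577  0.0464] [-0.64  1.45  2.52] 18.1667 0.6563466462769548
```

>>> step_arm([
  [[0.04,0,0,0.03,0],[0.04,0,0,0.065,0],[0.04,0,0,0.1,0],[0.04,0,0,0.12,0],[0.04,0.003,0.033,0.12,4.5],[0.04,0.007,0.066,0.12,9],[0.04,0.01,0.099,0.12,13.5],[0.04,0.014,0.132,0.12,18],[0.04,0.017,0.165,0.12,22.5],[0.04,0.021,0.199,0.12,27],[0.04,0.024,0.232,0.12,31.5],[0.04,0.028,0.265,0.12,36],[0.04,0.031,0.298,0.12,40.5],[0.04,0.0345,0.331,0.12,45],[0.04,0.0345,0.331,0.12,45],[0.04,0.0345,0.331,0.095,45],[0.04,0.0345,0.331,0.07,45],[0.04,0.0345,0.331,0.07,45],[0.04,0.0345,0.331,0.07,45],[0.04,0.0345,0.331,0.07,45]],
])

```text
clock: 19.83
position: [0.6437, 0.0727, 0.1173]
ee_rot: [2.727, 1.552, 0.009]
force: [-0.5, 0.0, -0.7]
width: 0.657
```

```bash
python3 z.py; python3 snap.py 9 wrist; python3 rim.py 9 blue .134
```

```text
[0.6441 0.0728 0.1179] [ 0.26  0.31 -1.27] 19.9833 0.6558101221705608
[0.6441 0.073  0.1179] 19.9833 0.6558101221705608
3058 rim [0.64513198 0.07206527 0.02909533] fixed [0.64516746 0.07194308 0.0295    ]
saucer blue outline r58 463 [0.64270234 0.07154111 0.058     ]
saucer red outline r58 240 [0.48567794 0.21570336 0.058     ]
```

View pics/wrist9.png

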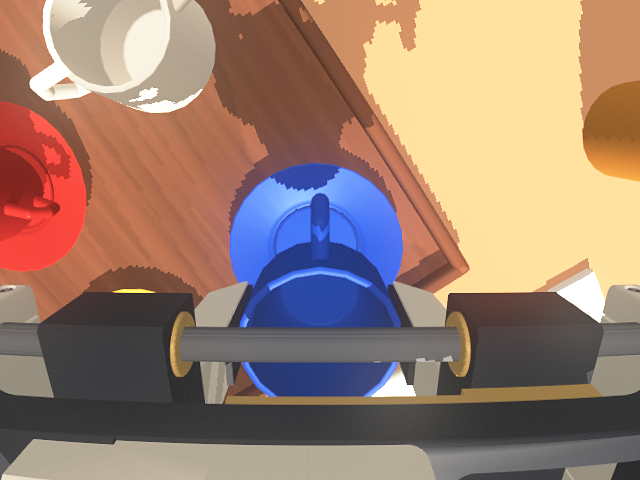

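>>> step_arm([
  [[0.04,-0.002,0.0005,-0.025,0],[0.04,-0.002,0.0005,-0.048,0],[0.04,-0.002,0.0005,-0.059,0],[0.04,-0.002,0.0005,-0.062,0],[0.04,-0.002,0.0005,-0.064,0],[0.04,-0.002,0.0005,-0.066,0],[0.04,-0.002,0.0005,-0.067,0],[0.04,-0.002,0.0005,-0.067,0],[0.04,-0.002,0.0005,-0.067,0],[0.04,-0.002,0.0005,-0.067,0]],
])

```text
clock: 20.87
position: [0.6425, 0.0736, 0.0514]
ee_rot: [2.726, 1.552, 0.013]
force: [0.1, -1.3, 1.4]
width: 0.659
```

```bash
python3 z.py
```

```text
[0.6425 0.0736 0.0514] [-0.17 -0.18  2.99] 21.0167 0.6568543324323765
```

>>> step_arm([
  [[0.064,0,0,0,0],[0.068,0,0,0,0],[0.074,0,0,0,0],[0.08,0,0,0,0],[0.08,0,0,0,0],[0.08,0,0,0,0],[0.08,0,0,0.02,0],[0.08,0,0,0.05,0],[0.08,0,0,0.085,0],[0.08,0,0,0.12,0],[0.08,0,0,0.12,0]],
])

```text
clock: 21.93
position: [0.646, 0.073, 0.1783]
ee_rot: [2.724, 1.55, 0.027]
force: [1.9, -0.8, 0.2]
width: 0.869
```

```bash
python3 snap.py 10 wrist side; python3 rim.py 10 blue .071; python3 z.py
```

```text
[0.646  0.073  0.1783] 21.9333 0.8693046991689412
1307 rim [0.64296274 0.07185776 0.02909515] fixed [0.64296216 0.07186481 0.0295    ]
saucer blue outline r58 390 [0.643167   0.07208143 0.058     ]
saucer yellow outline r58 197 [0.4891337  0.06407878 0.058     ]
saucer red outline r58 304 [0.48562472 0.21550992 0.058     ]
[0.6419 0.0739 0.1707] [-0.25 -0.19 -0.27] 22.1833 0.8710968014701842
```

View pics/wrist10.png

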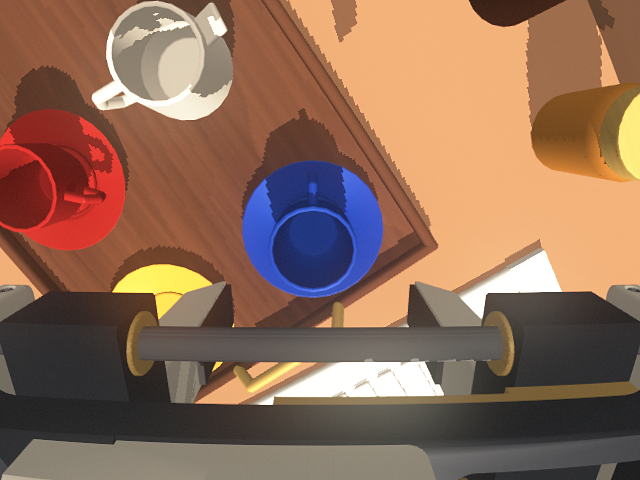

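>>> step_arm([
  [[0.0918,-0.012,-0.0365,0,2],[0.0918,-0.024,-0.073,0,4],[0.0918,-0.036,-0.11,0,6],[0.0918,-0.047,-0.146,0,8],[0.0918,-0.059,-0.183,0,10],[0.0918,-0.071,-0.219,0,12],[0.0918,-0.083,-0.256,0,14],[0.0918,-0.095,-0.292,0,16],[0.0918,-0.107,-0.329,0,18],[0.0918,-0.118,-0.365,0,18],[0.0918,-0.13,-0.402,0,18],[0.0918,-0.142,-0.438,0,18],[0.0918,-0.154,-0.475,0,18],[0.0918,-0.154,-0.475,0,18],[0.0918,-0.154,-0.475,-0.03,18],[0.0918,-0.154,-0.475,-0.055,18],[0.0918,-0.154,-0.475,-0.055,18],[0.0918,-0.154,-0.475,-0.055,18]],
])

```text
clock: 23.68
position: [0.4865, -0.4, 0.1133]
ee_rot: [-2.452, -1.961, -0.009]
force: [-0.3, 0.7, 0.4]
width: 1.0
```

```bash
python3 z.py; python3 snap.py 11 wrist; python3 rim.py 11 yellow .066
```

```text
[ 0.4878 -0.4013  0.1157] [ 0.45 -0.37 -0.07] 23.8333 1.0005778499092275
[ 0.4882 -0.4016  0.1163] 23.8333 1.0005778499092275
1688 rim [ 0.48777852 -0.40135174  0.02910531] fixed [ 0.48775229 -0.40143179  0.0295    ]
```

View pics/wrist11.png

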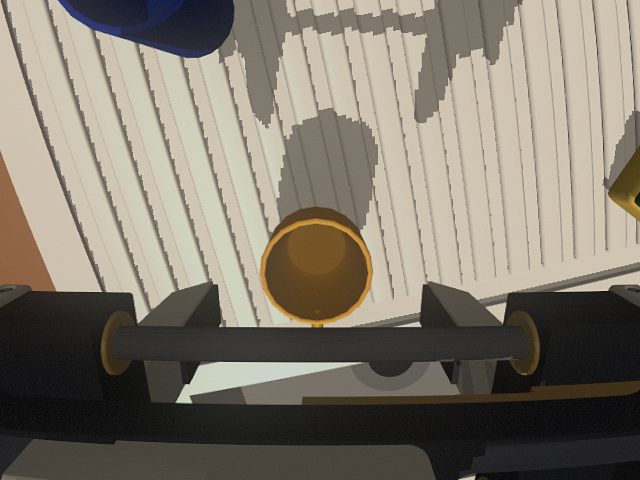

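>>> step_arm([
  [[0.0918,0,0,-0.025,0],[0.0918,0,0,-0.05,0],[0.0918,0,0,-0.066,0],[0.0918,0,0,-0.07,0],[0.0918,0,0,-0.07,0],[0.0918,0,0,-0.07,0],[0.0918,0,0,-0.07,0],[0.04,0,0,-0.07,0],[0.04,0,0,-0.07,0],[0.04,0,0,-0.07,0],[0.04,0,0,-0.07,0],[0.04,0,0,-0.07,0],[0.04,0,0,-0.07,0]],
])

```text
clock: 24.97
position: [0.4882, -0.4016, 0.0466]
ee_rot: [2.45, 1.961, 0.012]
force: [-1.2, 0.8, 2.0]
width: 0.66
```

```bash
python3 z.py
```

```text
[ 0.4882 -0.4016  0.0466] [-1.33  1.17  3.22] 25.1167 0.6569690841936804
```

>>> step_arm([
  [[0.04,0,0,0.03,0],[0.04,0,0,0.065,0],[0.04,0,0,0.1,0],[0.04,0,0,0.13,0],[0.04,0,0,0.135,0],[0.04,0,0.039,0.135,4],[0.04,0,0.078,0.135,8],[0.04,0,0.117,0.135,12],[0.04,0,0.155,0.135,16],[0.04,0.001,0.194,0.135,20],[0.04,0.001,0.233,0.135,24],[0.04,0.001,0.272,0.135,28],[0.04,0.001,0.311,0.135,32],[0.04,0.002,0.35,0.135,36],[0.04,0.002,0.388,0.135,40],[0.04,0.002,0.427,0.135,45],[0.04,0.002,0.466,0.135,45],[0.04,0.002,0.466,0.135,45],[0.04,0.002,0.466,0.1,45],[0.04,0.002,0.466,0.07,45]],
])

```text
clock: 26.78
position: [0.491, 0.0656, 0.1162]
ee_rot: [1.51, 2.751, 0.017]
force: [0.7, 0.1, -2.0]
width: 0.658
```

```bash
python3 z.py;python3 z.py; python3 snap.py 12 wrist; python3 rim.py 12 yellow .134
```

```text
[0.4874 0.0641 0.1128] [-0.97 -0.51 -3.16] 26.9333 0.658059007050388
[0.4905 0.064  0.1173] [ 0.48  0.01 -0.99] 27.0833 0.6586293638920698
[0.4911 0.0642 0.118 ] 27.0833 0.6586293638920698
3573 rim [0.4909282  0.06449043 0.0289641 ] fixed [0.49096012 0.06449879 0.0295    ]
saucer blue outline r58 159 [0.64450214 0.07124002 0.058     ]
saucer yellow outline r58 441 [0.49116718 0.06327787 0.058     ]
saucer red outline r58 344 [0.48650489 0.21626098 0.058     ]
```

View pics/wrist12.png

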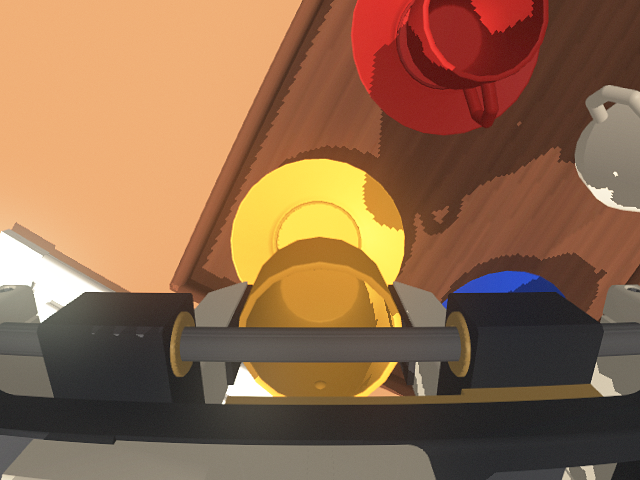

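>>> step_arm([
  [[0.04,0,-0.0005,-0.025,0],[0.04,0,-0.0005,-0.048,0],[0.04,0,-0.0005,-0.059,0],[0.04,0,-0.0005,-0.062,0],[0.04,0,-0.0005,-0.064,0],[0.04,0,-0.0005,-0.066,0],[0.04,0,-0.0005,-0.067,0],[0.04,0,-0.0005,-0.067,0],[0.04,0,-0.0005,-0.067,0],[0.04,0,-0.0005,-0.067,0]],
])

```text
clock: 27.97
position: [0.4916, 0.0639, 0.0516]
ee_rot: [1.514, 2.749, 0.017]
force: [-0.7, 0.1, 0.2]
width: 0.656
```

```bash
python3 z.py
```

```text
[0.4917 0.0639 0.0516] [-0.37 -0.01  2.6 ] 28.1167 0.6555054050421915
```

Contact. Release and retreat well clear.

>>> step_arm([
  [[0.064,0,0,0,0],[0.068,0,0,0,0],[0.074,0,0,0,0],[0.08,0,0,0,0],[0.08,0,0,0,0],[0.08,0,0,0,0],[0.08,0,0,0.02,0],[0.08,0,0,0.05,0],[0.08,0,0,0.085,0],[0.08,0,0,0.12,0],[0.08,0,0,0.12,0],[0.08,0,-0.035,0.12,0],[0.08,0,-0.07,0.12,0],[0.08,0,-0.105,0.12,0],[0.08,0,-0.14,0.12,0],[0.08,0,-0.18,0.13,0],[0.08,0,-0.22,0.15,0],[0.08,0,-0.26,0.17,0],[0.08,0,-0.26,0.17,0],[0.08,0,-0.26,0.17,0]],
])

```text
clock: 29.78
position: [0.4918, -0.1998, 0.2229]
ee_rot: [1.52, 2.742, 0.016]
force: [0.2, 0.3, 0.1]
width: 0.871
```

```bash
python3 z.py; python3 snap.py 13 wrist side top
python3 - <<'E'
from h import *
S={'blue':(.6435,.0735),'yellow':(.4905,.0645),'red':(.487,.2155),'green':(.465,.375)}
for cam in ['top','side']:
    im,d,p=pickle.load(open(cam+'13.pkl','rb'))
    for c in S:
        m=mask(im,c); v,u=np.nonzero((m>0)&(d>0)); X=cloud(p,np.c_[u,v],d[v,u]); r=np.hypot(*(X[:,:2]-S[c]).T)
        a=X[(r<.045)&(abs(X[:,2]-.071)<.004),:2]; b=X[(r<.07)&(abs(X[:,2]-.02)<.004)&(r>.04),:2]
        z=X[(r<.04)&(X[:,2]>.06)]
        A=np.c_[z[:,:2],np.ones(len(z))]
        print(cam,c,'cup',circ(a,.0295).round(4),'saucer',circ(b).round(4),'ztop',np.percentile(X[r<.04,2],98).round(4))
E
```

```text
[ 0.4915 -0.1956  0.2212] [-0.37  1.14 -0.76] 29.9333 0.8668692739169039
[ 0.4915 -0.1945  0.2208] 29.9333 0.8668692739169039
top blue cup [0.6398 0.073  0.0295] saucer [0.6411 0.0738 0.0501] ztop 0.0723
top yellow cup [0.4888 0.0648 0.0295] saucer [0.4881 0.0656 0.0501] ztop 0.0724
top red cup [0.4854 0.217  0.0295] saucer [0.4842 0.2171 0.0505] ztop 0.0727
top green cup [0.4631 0.3754 0.0295] saucer [0.463  0.3773 0.0507] ztop 0.0725h.py:19: RuntimeWarning: Mean of empty slice.
  c0=P.mean(0)
  ret = um.true_divide(
Traceback (most recent call last):
  File "h.py", line 20, in circ
    if r: s=least_squares(lambda q:np.hypot(*(P-q[:2]).T)-r,c0,loss='soft_l1',f_scale=.002); return np.r_[s.x,r]
            ~~~~~~~~~~~~~^^^^^^^^^^^^^^^^^^^^^^^^^^^^^^^^^^^^^^^^^^^^^^^^^^^^^^^^^^^^^^^^^^
ValueError: Initial guess is outside of provided bounds
```

View pics/top13.png

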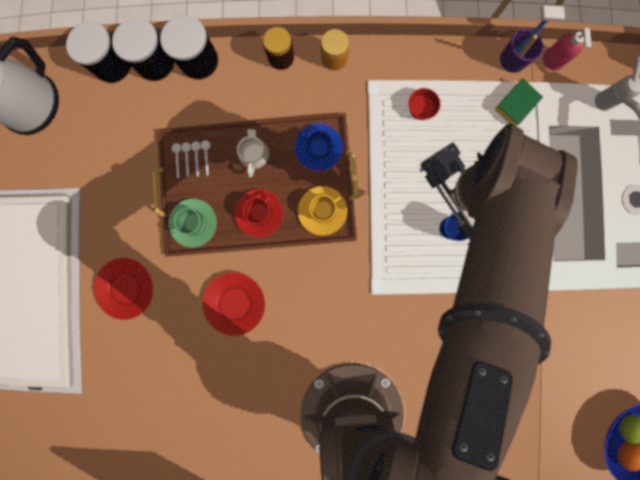

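View pics/side13.png

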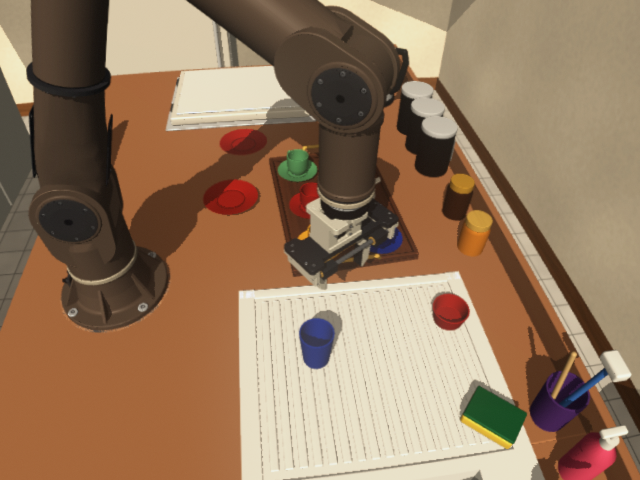

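```bash
python3 -c "
from cell import arm,observe
print(observe()['force'],observe()['dq'].round(3)); print(arm.sign_off())"
```

```text
[-0.45563559 -0.20673273  0.54395737] [ 0.002 -0.001  0.007 -0.007  0.001  0.003  0.001]
the job is handed in; nothing more can be done
None
```

All four cups are standing on the saucers of their own colour, and I handed the job in at about 30 s. I gripped each cup across its body, square to the handle. I lowered each one until the wrist force showed contact with the saucer (about 3 N, 8 N for red) and only then opened the fingers and lifted away. The red cup went on the red saucer on the tray. It is the smallest of the three red ones, about 116 mm across against about 147 mm for the other two.

**Last top-camera check:**
- **Centring:** every cup was within about 2 mm of its saucer's centre.
- **Upright:** all four rims were about 72 mm above the worktop (71 mm expected), so I take the cups as upright; I did not measure their tilt directly.
- **Saucers:** each was within about 2 mm of where it started.
- **Jug, tumbler and arm:** the jug and tumbler looked unmoved in the pictures, though I did not measure them again. The arm was clear of everything.

**Failed or disagreeing checks:**
- **Side camera:** the same measurement failed there because the arm blocked its view of the tray.
- **Camera offset:** the top camera read about 3–4 mm lower in x than the side camera. The wrist camera agreed with the side camera, so I aimed by those two.

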